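Fit the pivot pin of a hydraulic ram into its clevis

TASK

Pin the ram to its clevis: take the steel pivot pin from its V-rest, push it nose first through the near lug and into the ram's eye, let go of it while it stays partway in, take it again by the grooved grip at its tail and push it on through the far lug until its shoulder sits on the brass washer, then let go. The clevis may sit anywhere along its slots and the eye hangs a little out of line, so feel for the hole and let the pin find its way; never force it, endwise or sideways (a push of 15 newtons is plenty, 50 on the bracket is too much). Leave the hammer, the magnet and the grease tin where they are.

Things in the scene. Friction and masses are not known exactly. Their poses are not given: they have to be found in the camera images.
- bore_drawn (a point): Nominal centre of the bore's mouth, in the outer face of the clevis' brass washer, 85 mm above the bench; fixed to the base plate. y runs along the level bore, INTO it (the pin's way), x along the ram away from the clevis, z up. The clevis is bolted through slots: the true bore is parallel to y and its face true in y, but it lies up to 13 mm off along x or -x and 1.5 mm up or down; not measured
- bracket: Yellow base plate with clevis and red ram, fixed; origin on the bench, 58 mm along y from bore_drawn, same axes. Along y from there: brass washer (48 mm outside, 25 mm hole) to 5 mm, near boss to 35, the ram's eye 38 to 78, far boss 81 to 111 (bosses 50 mm across, holes 21.2), then air. The eye starts up to 2 mm off the bosses' axis along x, drag 7 N; the pin's chamfer draws it in. Base plate 12 mm high
- pin_middle (a point): Balance point of the steel pivot pin, on its axis: hold it here first. 0.35 to 0.49 kg, 178 mm long. Its x axis runs along the pin to the nose; turn about x is meaningless. Along x from here: 20 mm shank from -40 to +83, chamfer to the flat 16 mm tip at +87, flange 36 mm wide from -46 to -40, black grooved grip 20 mm thick from -91 to -46. Starts level, axis 55 mm above the bench
- pin_nose (a point): The pin's foremost point, on its axis, 87 mm ahead of pin_middle; axes as pin_middle
- pin_shoulder (a point): Centre of the front face of the pin's flange (the shoulder), 40 mm behind pin_middle; axes as pin_middle. Home is where it meets the washer, at y = 0 of bore_drawn
- pin_grip (a point): Centre of the grooved grip at the pin's tail, 68.5 mm behind pin_middle, 28.5 mm behind the shoulder; axes as pin_middle. Let go of partway in the bore, the pin stays there, its tail sinking by up to about 6 mm
- pin: The pivot pin as a whole; origin and axes as pin_middle
- rest: Blue V-rest, fixed: foot plate 160 x 70 mm, 6 mm thick, two V-heads 16 mm thick at +55 and -63 mm along its x axis, their tops 61 mm high and 51 mm wide; origin on the bench, x along the pin that lies in it (towards the nose). Between the heads the pin is free on both sides and below
- chipping_hammer: Loose chipping hammer lying on the bench: orange handle, 250 mm long, 18 mm high, origin on the bench under the handle, x towards the head
- welding_magnet: Loose red magnetic welding square lying on the bench, 110 x 105 mm, 18 mm high; origin under its middle
- grease_tin: Loose green grease tin standing on the bench, 70 mm in diameter, 85 mm high; origin under its middle
Mind the look-alikes: they are no part of the job. Leave any green or purple look-alike of the pin alone.

How it is judged:
By the outcome, as a careful person would: the job done as asked, in the order asked, and still so for the second after the job is handed in, with the robot touching nothing.
It also fails if it takes over 72 s, if anything falls off the work surface, if the arm or the gripper's body presses on something with over 40 N, if the wrist force passes 120 N, or if a joint passes its speed limit or range.

ROBOT

A 6-joint arm with a two-finger parallel gripper is mounted at the origin on the work surface. World frame = base frame: x ahead of the robot, y to its left, z up, the work surface at z = 0. Lengths are in m, angles in rad, forces in N, time in s.
With the tool pointing down it reaches from about 0.4 to 0.825 m from the base axis. Payload 7 kg.
Tool frame: the origin (TCP) lies at the very end of the fingers, on their centre line; the grasp point (between the pads) lies 19 mm behind it (arm.pinch_z is the z of the grasp point in the tool frame, in m); z points along the fingers, y is the direction in which the jaws open and shut (so a half turn about z gives the same grasp; the last joint's range is limited). The gripper opens to 88 mm and grips with 3 to 60 N. Pads are 19 mm wide; open, the fingers measure 130 mm over their backs; the gripper's body (78 mm by 193 mm) begins 47 mm behind the grasp point.
Start: joints at [-0.928, 0.359, 0.012, 0, -1.224, -0.288], TCP at [0.234, -0.633, 0.227] pointing down, gripper open.
Joint ranges: [-3.07, 3.07], [-1.43, 2.12], [-1.02, 1.25], [-3.03, 1.67], [-3.05, -0], [-3.03, 3.03]. Speed limits (rad/s): [2.39, 2.39, 3.01, 3.14, 3.14, 3.14].

INTERFACE

Orientations are given as [roll, pitch, yaw] about the fixed x, y, z axes, in that order (R = Rz(yaw) Ry(pitch) Rx(roll)).
In Python, from station import arm gives the robot as it stands.
- The arm moves only by the tool drive_tool, never from a script. Its argument "targets" is a list of rows, each a list of 6 numbers: the shift along the world's x, y, z in units of 0.04 m (1.0 is 0.04 m), then the turn, a rotation vector about the world's x, y, z in units of 6 degrees (1.0 is 6 degrees). In form: [[x, y, z, wx, wy, wz], ...]. A call has 1 to 5 rows; each row shifts and turns the commanded pose from where the row before left it; what a row does not reach is not made up. A row lasts 1/8 s, in which the tool goes at most 62.5 mm and 10.7 degrees, less where a joint would pass 70% of its speed; a pose out of reach is approached as far as the arm can. A call with a number of a shift or a turn outside -1 to 1 is refused whole. A call with a gripper value outside its range is refused whole. "claw" is the opening, from 0 (shut) to 1 (fully open), set as the call begins (left out, the last holds). The fingers move at their own pace and stop on an object; "newtons" is the grip in N (left out, the last holds). Time passes only in rows, so rows that do not move let the fingers close. It gives the time, the measured TCP pose, the force and the opening at its end, in the units of the state.
- arm.get_state(): the state, without advancing time (a new reading comes with each control period).
- arm.grab_frame(name): name is "scene" or "top"; returns (picture, depth): 480x640x3 uint8, red, green, blue; 480x640 float32, m along the optical axis (not along the pixel's ray), 0 where there is no reading.
- arm.get_calibration(name): a dict with "mtx" (3x3 intrinsics, pixels), "origin" and "rotation" of the camera in the world. Camera axes: x right, y up, looking along -z (the intrinsics and any distortion apply to the point x, -y, -z); pixel columns grow to the right and rows downward; lengths in m; the calibration is good to about 2 mm. A picture is of the moment at which its call begins. get_calibration takes no time and is no camera call.
- arm.job_done(): hands the job in, once; it reports no verdict.
Trained networks look in the newest picture that a camera, given by its name, has taken for a name from the list of things; names that differ only in an ending like _2 or _b are one class to them, and where a whole thing is asked for, a point or a joint stands for the part that bears it (a point fixed in the world has none). Each returns a list of dicts, best first, with "score" (0 to 1); they miss things now and then, are a little off and sometimes report something else, mostly with a low value. They report only what shows in the picture. A call takes as long as a camera call. They do not tell look-alikes from the thing itself.
- arm.search_frame(target, camera): "point" ([x, y, z] in m, in the coordinates of the camera as it stood for that picture, good to about 4 mm: the middle of the surface that is visible of it).
- arm.cut_out(target, camera): "pixels" (480x640 bool, what is visible of it).
- arm.landmark_of(target, camera): "point" ([x, y, z] in m, in the coordinates of the camera as it stood for that picture, good to about 4 mm: a listed point, or the origin of a listed thing).
The state is a dict: "t": time; "q": joint angles; "qd": joint speeds; "joint_efforts": joint torques, N m; "eef_pos": TCP position; "ee_rot": TCP orientation; "force": force on the tool from outside, world axes, zero at the start; "moment": the same for the moment, N m; "width": finger opening in m.
Only numpy, scipy, OpenCV 4.12 (cv2) and the standard library are available. Lean on these libraries where they do the work, as an engineer would, in place of code of your own. Each camera call takes 0.05 s, during which the arm holds its last target. There are 200 camera calls.

## Working session

There is one attempt and no reset: what is moved stays moved. The work goes in short steps, Python scripts to look and compute and a tool call to move; the robot and the scene stay as the last step left them, time stands still between calls to the robot, and variables do not carry over. Pictures are saved under pics/ and viewed, about 8 in all and at most 12, crops included, and the job is handed in when it is done.

Besides the shell and the picture viewer there is one more tool, called after "Request:" by a JSON object that holds its "fn" and its "kwargs", one argument or row to a line. drive_tool: Moves the arm, as the interface text tells. Shifts and turns lie within -1 to 1; 1 stands for 0.04 m of shift or 6 degrees of turn. Its arguments: {"type":"object","properties":{"targets":{"type":"array"},"claw":{"type":"number"},"newtons":{"type":"number"}},"required":["targets"]}

```bash
mkdir -p pics; cat > h.py <<'E'
from station import arm
import numpy as np, cv2
def w(name,p):
    c=arm.get_calibration(name); return np.array(c["rotation"])@np.array(p)+np.array(c["origin"])
def save(name,fn,crop=None,s=1):
    im,d=arm.grab_frame(name)
    o=im if crop is None else im[crop[1]:crop[3],crop[0]:crop[2]]
    o=cv2.resize(o,None,fx=s,fy=s,interpolation=cv2.INTER_CUBIC)
    cv2.imwrite("pics/"+fn,o[:,:,::-1]); return im,d
def cloud(name,d):
    c=arm.get_calibration(name);K=np.array(c["mtx"]);v,u=np.mgrid[0:480,0:640]
    P=np.stack([(u-K[0,2])*d/K[0,0],-(v-K[1,2])*d/K[1,1],-d],-1)
    return P@np.array(c["rotation"]).T+np.array(c["origin"])
E
python3 - <<'E'
from h import *
print(arm.get_state())
for n in ("scene","top"):
    save(n,n+"1.png"); c=arm.get_calibration(n);print(n,c)
    for t in ("pin_middle","pin_nose","pin_shoulder","pin_grip","rest","bracket","bore_drawn"):
        print(t,[(round(r["score"],2),w(n,r["point"]).round(3).tolist()) for r in arm.landmark_of(t,n)[:4]])
E
```

```text
{'t': 0.0, 'q': array([-9.27927043e-01,  3.59364284e-01,  1.10489882e-02, -3.66942059e-04,
       -1.22410405e+00, -2.88094418e-01]), 'qd': array([ 7.25874057e-04, -3.41784304e-03, -8.74223683e-04,  8.44990946e-04,
        7.01745232e-06,  7.13273260e-04]), 'joint_efforts': array([ 1.69911906e-03, -5.82723427e+01,  2.93065685e+01,  6.99705809e+00,
        7.11882240e-03, -1.90579881e-04]), 'eef_pos': array([ 0.2342806 , -0.63250427,  0.22562999]), 'ee_rot': array([ 3.13993851e+00, -1.30453849e-04, -2.78694264e+00]), 'force': array([ 0.36471294, -0.49956471, -0.57791017]), 'moment': array([-0.02138274, -0.00586369,  0.03056721]), 'width': 0.08753018560015442}
scene {'mtx': array([[565.18788733,   0.        , 309.28744914],
       [  0.        , 565.18788733, 236.52794081],
       [  0.        ,   0.        ,   1.        ]]), 'origin': array([ 1.05655339, -0.48690835,  1.23512375]), 'rotation': array([ 0.53347999, -0.00518088,  0.90326718])}
pin_middle [(0.8, [-0.336, -1.879, -0.157]), (0.68, [-0.191, -1.735, -0.013]), (0.63, [-0.324, -1.868, -0.146]), (0.61, [-0.358, -1.901, -0.179])]
[... 744 characters left out ...]
array([ 0.43614618, -0.04638537,  1.08183027]), 'rotation': array([ 0.07909543,  0.00679093, -1.5515514 ])}
pin_middle [(0.97, [2.112, 1.629, 2.757]), (0.87, [2.091, 1.608, 2.736]), (0.77, [2.054, 1.572, 2.7]), (0.7, [2.045, 1.562, 2.691])]
pin_nose [(0.93, [2.111, 1.628, 2.756]), (0.79, [2.096, 1.613, 2.742]), (0.73, [2.072, 1.59, 2.718]), (0.68, [2.037, 1.554, 2.682])]
pin_shoulder [(0.95, [2.051, 1.569, 2.697]), (0.8, [2.113, 1.63, 2.758]), (0.64, [2.083, 1.6, 2.728])]
pin_grip [(0.93, [2.081, 1.599, 2.727]), (0.84, [2.037, 1.554, 2.682]), (0.76, [2.057, 1.575, 2.703]), (0.71, [2.11, 1.627, 2.756])]
rest [(0.75, [2.137, 1.654, 2.783])]
bracket []
bore_drawn [(0.67, [1.977, 1.494, 2.622])]
```

The camera "rotation" is roll/pitch/yaw, so I'll convert it.

```bash
sed -i 's/np.array(c\["rotation"\])/R.from_euler("xyz",c["rotation"]).as_matrix()/; s/^import numpy/from scipy.spatial.transform import Rotation as R\nimport numpy/' h.py
python3 - <<'E'
from h import *
for n in ("scene","top"):
    arm.grab_frame(n)
    for t in ("pin_middle","pin_nose","pin_shoulder","pin_grip","rest","bracket","bore_drawn","chipping_hammer","welding_magnet","grease_tin"):
        print(n,t,[(round(r["score"],2),w(n,r["point"]).round(3).tolist()) for r in arm.landmark_of(t,n)[:5]])
E
```

```text
scene pin_middle [(0.95, [0.312, 0.148, 0.016]), (0.84, [0.541, -0.274, 0.057]), (0.8, [0.418, -0.476, 0.014]), (0.75, [0.347, -0.271, 0.015])]
scene pin_nose [(0.97, [0.354, -0.42, 0.008]), (0.83, [0.524, -0.193, 0.058]), (0.64, [0.314, -0.351, 0.009]), (0.61, [0.394, 0.185, 0.009])]
scene pin_shoulder [(0.86, [0.555, -0.315, 0.057]), (0.71, [0.439, -0.509, 0.017]), (0.71, [0.547, -0.275, 0.055]), (0.66, [0.278, 0.132, 0.021])]
scene pin_grip [(0.89, [0.377, -0.209, 0.02]), (0.81, [0.468, -0.526, 0.022]), (0.69, [0.251, 0.123, 0.021]), (0.64, [0.558, -0.344, 0.056])]
scene rest [(0.78, [0.538, -0.274, 0.0])]
scene bracket [(0.95, [0.531, 0.123, 0.003])]
scene bore_drawn [(0.87, [0.524, 0.063, 0.085]), (0.43, [0.521, -0.191, 0.057])]
scene chipping_hammer [(0.79, [0.729, -0.168, -0.001])]
scene welding_magnet [(0.61, [0.54, -0.274, 0.055]), (0.57, [0.427, 0.387, -0.002])]
scene grease_tin [(0.79, [0.709, -0.333, 0.003])]
top pin_middle [(0.95, [0.538, -0.279, 0.059]), (0.85, [0.348, -0.276, 0.015]), (0.65, [0.413, -0.481, 0.018]), (0.57, [0.309, 0.146, 0.017])]
top pin_nose [(0.97, [0.345, -0.421, 0.008]), (0.77, [0.317, -0.356, 0.011]), (0.61, [0.52, -0.193, 0.057]), (0.58, [0.39, 0.183, 0.012]), (0.25, [0.536, -0.281, 0.058])]
top pin_shoulder [(0.93, [0.36, -0.242, 0.019]), (0.92, [0.442, -0.505, 0.02]), (0.9, [0.274, 0.122, 0.017]), (0.79, [0.55, -0.318, 0.057])]
top pin_grip [(0.95, [0.377, -0.211, 0.019]), (0.84, [0.251, 0.118, 0.024]), (0.75, [0.559, -0.347, 0.054]), (0.7, [0.464, -0.527, 0.022])]
top rest [(0.9, [0.542, -0.286, -0.002]), (0.48, [0.547, -0.318, 0.06])]
top bracket [(0.63, [0.531, 0.117, -0.003])]
top bore_drawn [(0.71, [0.519, 0.061, 0.084])]
top chipping_hammer [(0.61, [0.728, -0.17, -0.0]), (0.35, [0.523, -0.193, 0.054])]
top welding_magnet [(0.97, [0.424, 0.382, 0.004])]
top grease_tin [(0.97, [0.7, -0.337, 0.004])]
```

View pics/scene1.png

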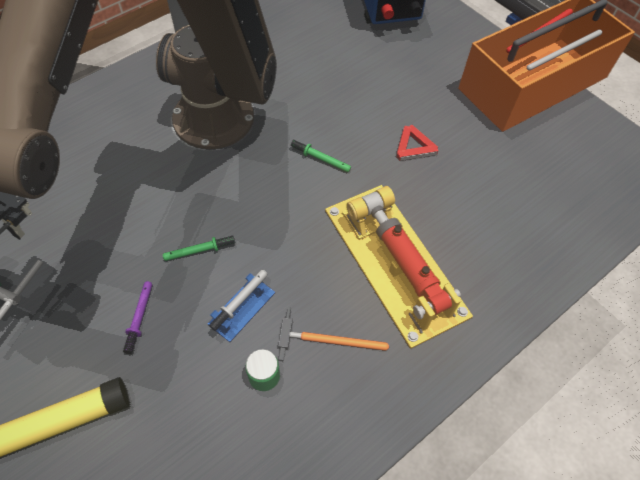

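View pics/top1.png

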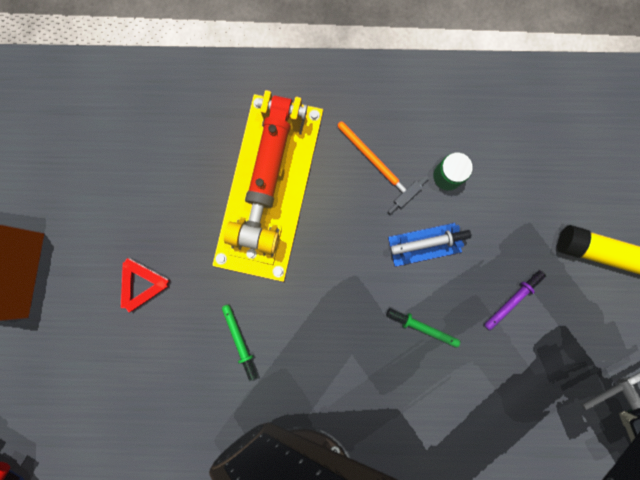

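The scene picture shows the steel pin in the blue rest (nose at about (265,275), tail at (215,325)). The clevis with the washer is at about (375,205), and the green and purple pins are decoys. The top view has the pin at (430,243) and the bosses at (235–275,237). Next I'll fit the bracket yaw, boss axis and pin axis from depth.

```bash
python3 - <<'E'
from h import *
for n in ("top","scene"):
    im,d=save(n,n+"2.png",(190,80,350,300) if n=="top" else (300,160,480,360),3 if n=="scene" else 2.7)
    P=cloud(n,d);hsv=cv2.cvtColor(im,cv2.COLOR_RGB2HSV);ok=d>0
    yel=ok&(hsv[...,0]>20)&(hsv[...,0]<35)&(hsv[...,1]>130)
    near=(abs(P[...,0]-.62)<.25)&(abs(P[...,1]-.12)<.15)
    pl=yel&near&(P[...,2]<.02)&(P[...,2]>.003)
    r=cv2.minAreaRect(P[pl][:,:2].astype(np.float32));print(n,"plate",r,np.median(P[pl][:,2]))
    bs=ok&near&(P[...,2]>.095)&(np.hypot(P[...,0]-.53,P[...,1]-.12)<.09)
    Q=P[bs];print("boss",len(Q),Q.mean(0).round(4),Q[:,2].max())
    # pin
    L=arm.cut_out("rest",n)
    sel=ok&(hsv[...,1]<70)&(P[...,2]>.052)&(P[...,2]<.075)&(np.hypot(P[...,0]-.54,P[...,1]+.275)<.1)
    Q=P[sel][:,:2];m=Q.mean(0);v=np.linalg.svd(Q-m,full_matrices=False)[2][0];v*=np.sign(v[1])
    s=(Q-m)@v;print("pin",len(Q),m.round(4),np.degrees(np.arctan2(v[1],v[0])),(m+v*s.max()).round(4),(m+v*s.min()).round(4),np.median(P[sel][:,2]))
E
```

```text
top plate ((0.669109582901001, 0.08964186906814575), (0.17303723096847534, 0.4202720820903778), 78.41503143310547) 0.012067498565100143
boss 1269 [0.5495 0.1102 0.1045] 0.1213050812341172
pin 718 [ 0.5399 -0.2811] 103.10058647309519 [ 0.5197 -0.1945] [ 0.5601 -0.368 ] 0.064271453992785
scene plate ((0.6750221252441406, 0.08717788010835648), (0.1673489212989807, 0.4141886830329895), 78.96377563476562) 0.012007292476854614
boss 801 [0.5533 0.1107 0.1041] 0.11643628473069323
pin 687 [ 0.5475 -0.2822] 103.3081734299225 [ 0.5262 -0.192 ] [ 0.5672 -0.3657] 0.0631894620310558
```

View pics/scene2.png

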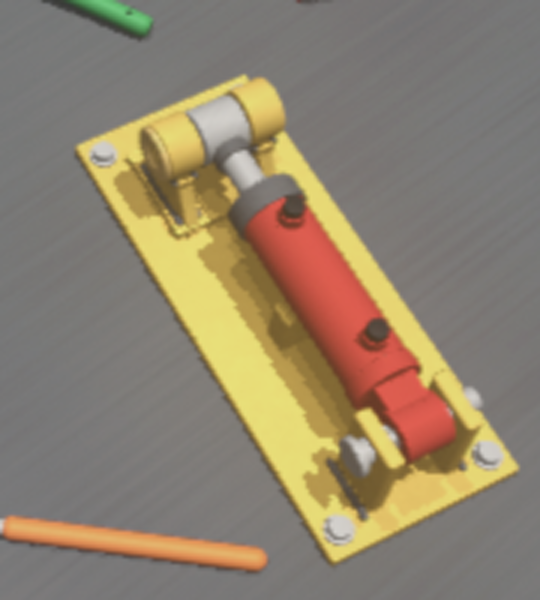

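The crop shows both yellow bosses with the grey eye between them, and the near boss/washer face at about (165,155). The bracket yaw is about -11.3°, so the bore runs at about 78.7°. Next is a cylinder fit for the true bore position.

```bash
cat >> h.py <<'E'
TH=np.radians(-11.3);BX=np.array([np.cos(TH),np.sin(TH)]);BY=np.array([-np.sin(TH),np.cos(TH)])
O=np.array([.531,.120])   # bracket origin estimate
def boss(n,im,d):
    from scipy.optimize import least_squares
    P=cloud(n,d);q=P[...,:2]-O;xb=q@BX;yb=q@BY;z=P[...,2]
    hsv=cv2.cvtColor(im,cv2.COLOR_RGB2HSV);yel=(hsv[...,0]>18)&(hsv[...,0]<35)&(hsv[...,1]>110)
    m=(d>0)&yel&(z>.075)&(z<.125)&(abs(xb)<.05)&(abs(yb)<.065)
    out=[]
    for lo,hi in((-.05,-.026),(.026,.05)):
        k=m&(yb>lo)&(yb<hi);X,Z=xb[k],z[k]
        f=least_squares(lambda p:np.hypot(X-p[0],Z-p[1])-.025,[0,.085],loss="soft_l1",f_scale=.001).x
        out.append((k.sum(),f.round(4)))
    k=(d>0)&(z>.1)&(abs(xb)<.05)&(abs(yb)<.09);
    return out,np.percentile(yb[k],[1,3,97,99]).round(4)
E
python3 - <<'E'
from h import *
for n in("top","scene"):
    im,d=arm.grab_frame(n);o,y=boss(n,im,d);print(n,o,y)
    for a,f in o: print(O+BX*f[0])
E
```

```text
top [(np.int64(257), array([0.0101, 0.0849])), (np.int64(247), array([0.0104, 0.0843]))] [-0.0604 -0.0581  0.0461  0.0482]
[0.54090421 0.11802094]
[0.54119839 0.11796216]
scene [(np.int64(192), array([0.0132, 0.085 ])), (np.int64(178), array([0.0134, 0.0843]))] [-0.0582 -0.0562  0.0496  0.0513]
[0.54394411 0.11741351]
[0.54414024 0.11737432]
```

The true bore line is about +11 mm along bracket x, and its mouth is at about (0.531, 0.061, 0.085). The pin middle is at about (0.5395, -0.278) with yaw 103.2°. I'll approach above the pin with +83° yaw.

Request:
{"fn": "drive_tool", "kwargs": {
  "targets": [
    [0.55,0.64,0,0,0,1],
    [0.55,0.64,0,0,0,1],
    [0.55,0.64,0,0,0,1],
    [0.55,0.64,0,0,0,1],
    [0.55,0.64,0,0,0,1]
  ],
  "claw": 1,
  "newtons": 30
}}

```text
t: 2.82
eef_pos: [0.3451, -0.5041, 0.2267]
ee_rot: [-3.141, 0.0, -2.26]
force: [-0.6, -0.8, 0.2]
width: 0.0881
```

Request:
{"fn": "drive_tool", "kwargs": {
  "targets": [
    [0.55,0.64,0,0,0,1],
    [0.55,0.64,0,0,0,1],
    [0.55,0.64,0,0,0,1],
    [0.55,0.64,0,0,0,1],
    [0.55,0.64,0,0,0,1]
  ]
}}

```text
t: 3.45
eef_pos: [0.4552, -0.3761, 0.2267]
ee_rot: [-3.141, -0.0, -1.736]
force: [0.8, -0.9, 0.8]
width: 0.0878
```

Request:
{"fn": "drive_tool", "kwargs": {
  "targets": [
    [0.55,0.64,0,0,0,1],
    [0.55,0.62,0,0,0,1],
    [0.55,0.62,0,0,0,1],
    [0.5,0.62,0,0,0,0.8],
    [0,0,0,0,0,0]
  ]
}}

```text
t: 4.08
eef_pos: [0.5416, -0.2755, 0.2264]
ee_rot: [-3.142, 0.0, -1.339]
force: [0.3, -0.6, 0.1]
width: 0.0877
```

Request:
{"fn": "drive_tool", "kwargs": {
  "targets": [
    [-0.05,-0.06,-1,0,0,0],
    [0,0,-1,0,0,0],
    [0,0,-1,0,0,0],
    [0,0,-0.7,0,0,0],
    [0,0,0,0,0,0]
  ]
}}

```text
t: 4.7
eef_pos: [0.5365, -0.2795, 0.0766]
ee_rot: [3.137, 0.002, -1.343]
force: [-0.3, -0.2, 0.2]
width: 0.0879
```

```bash
python3 - <<'E'
from h import *
save("scene","s3.png",(170,220,330,360),4)
im,d=save("top","t3.png",(370,190,500,300),5)
E
```

```text
(no output)
```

View pics/s3.png

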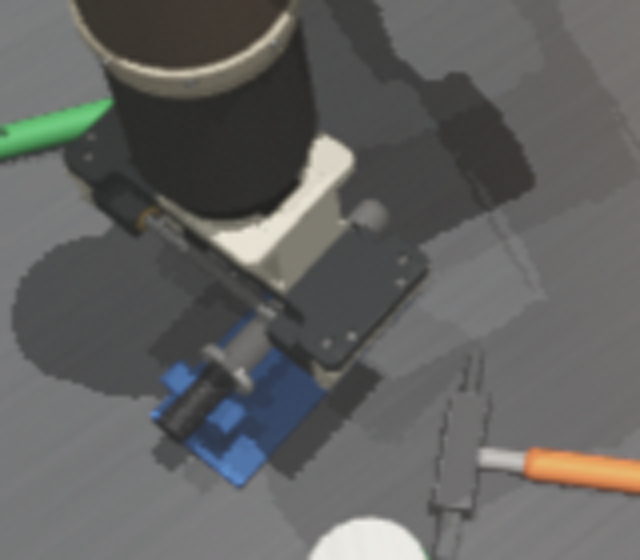

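The gripper straddles the pin, with the tail at about (195,400) in the crop and the nose at about (370,215). I'll lower the last 40 mm and close.

Request:
{"fn": "drive_tool", "kwargs": {
  "targets": [
    [0.06,0.03,-0.6,0,0,0],
    [0,0,-0.42,0,0,0],
    [0,0,0,0,0,0]
  ]
}}

```text
t: 5.18
eef_pos: [0.5403, -0.2781, 0.0374]
ee_rot: [3.14, 0.001, -1.342]
force: [-0.9, -0.3, -0.1]
width: 0.0877
```

Request:
{"fn": "drive_tool", "kwargs": {
  "targets": [
    [0,0,0,0,0,0],
    [0,0,0,0,0,0],
    [0,0,0,0,0,0],
    [0,0,0,0,0,0],
    [0,0,0,0,0,0]
  ],
  "claw": 0,
  "newtons": 35
}}

```text
t: 5.8
eef_pos: [0.5409, -0.2782, 0.0379]
ee_rot: [-3.141, -0.0, -1.342]
force: [-0.0, 0.1, -0.8]
width: 0.0433
```

Request:
{"fn": "drive_tool", "kwargs": {
  "targets": [
    [0,0,0,0,0,0],
    [0,0,0,0,0,0],
    [0,0,0,0,0,0],
    [0,0,0,0,0,0]
  ]
}}

```text
t: 6.3
eef_pos: [0.5426, -0.278, 0.0382]
ee_rot: [-3.139, -0.001, -1.341]
force: [5.2, 1.6, -1.7]
width: 0.0191
```

Request:
{"fn": "drive_tool", "kwargs": {
  "targets": [
    [0,0,0.5,0,0,0],
    [0,0,0.5,0,0,0],
    [0,0,1,0,0,0],
    [0,0,0,0,0,0]
  ]
}}

```text
t: 6.8
eef_pos: [0.542, -0.2786, 0.1203]
ee_rot: [-3.138, -0.002, -1.341]
force: [-0.5, 0.4, -3.7]
width: 0.0193
```

The pin is held (width 19.3 mm). I'll carry it to about 20 mm before the washer, turning -24.5°.

Request:
{"fn": "drive_tool", "kwargs": {
  "targets": [
    [-0.11,0.8,0,0,0,-0.6],
    [-0.11,0.85,0,0,0,-0.6],
    [-0.11,0.85,0,0,0,-0.6],
    [-0.11,0.85,0,0,0,-0.6],
    [-0.11,0.85,0,0,0,-0.6]
  ]
}}

```text
t: 7.42
eef_pos: [0.5171, -0.1092, 0.1162]
ee_rot: [3.138, -0.0, -1.659]
force: [1.2, -0.2, -3.6]
width: 0.0192
```

Request:
{"fn": "drive_tool", "kwargs": {
  "targets": [
    [-0.1,0.85,-0.3,0,0,-0.6],
    [-0.1,0.8,-0.5,0,0,-0.48],
    [0,0,-0.5,0,0,0],
    [0,0,0,0,0,0],
    [0,0,0,0,0,0]
  ]
}}

```text
t: 8.05
eef_pos: [0.5106, -0.0445, 0.0657]
ee_rot: [3.141, -0.001, -1.769]
force: [-0.3, 0.6, -2.9]
width: 0.0187
```

```bash
cat > m.py <<'E'
from h import *
for n in("top","scene"):
    im,d=save(n,n+"4.png",(200,180,320,300) if n=="top" else (300,160,460,280),5 if n=="top" else 5)
    P=cloud(n,d);q=P[...,:2]-O;xb=q@BX;yb=q@BY;z=P[...,2]
    k=(d>0)&(z>.06)&(z<.12)&(abs(xb-.012)<.02)&(yb>-.13)&(yb<-.055)
    X,Y,Z=xb[k],yb[k],z[k];print(n,boss(n,im,d))
    for a in np.arange(-.13,-.055,.01):
        j=(Y>a)&(Y<a+.01)
        if j.sum()>4: print(round(a,3),j.sum(),np.percentile(X[j],[3,50,97]).round(4),Z[j].max().round(4))
    for t in("pin_nose","pin_middle","bore_drawn"):
        for r in arm.landmark_of(t,n)[:4]:
            p=w(n,r["point"]);v=p[:2]-O
            if abs(v@BY)<.2:print(t,round(r["score"],2),(v@BX).round(4),(v@BY).round(4),p[2].round(4))
s=arm.get_state();v=s["eef_pos"][:2]-O;print("tcp b",v@BX,v@BY,s["eef_pos"],s["ee_rot"],s["force"])
E
python3 m.py
```

```text
top ([(np.int64(0), array([0.   , 0.085])), (np.int64(47), array([0.0099, 0.0842]))], array([-0.0894, -0.0881,  0.0212,  0.0367]))
pin_nose 0.7 -0.1506 0.036 0.0082
pin_middle 0.78 -0.2242 -0.0189 0.0161
scene ([(np.int64(193), array([0.013 , 0.0845])), (np.int64(182), array([0.0129, 0.0841]))], array([-0.0888, -0.0864,  0.0431,  0.0488]))
-0.11 19 [0.0067 0.0196 0.0244] 0.0984
-0.1 32 [0.0076 0.019  0.0246] 0.0984
-0.09 32 [0.0059 0.018  0.025 ] 0.0963
-0.08 6 [0.0072 0.0171 0.0198] 0.092
-0.06 84 [-0.0049  0.0136  0.0318] 0.1127
pin_nose 0.79 0.0149 -0.0778 0.0869
pin_nose 0.72 0.0172 -0.1633 0.0866
pin_nose 0.62 -0.1461 0.0326 0.0097
pin_middle 0.75 0.0115 -0.1657 0.0824
bore_drawn 0.56 0.0061 -0.0592 0.0882
tcp b 0.012558296502018316 -0.16502294104033458 [ 0.51097924 -0.04428466  0.06605772] [-3.14111571e+00  2.73527237e-04 -1.76926348e+00] [ 0.33980295  0.43454708 -3.64164919]
```

View pics/top4.png

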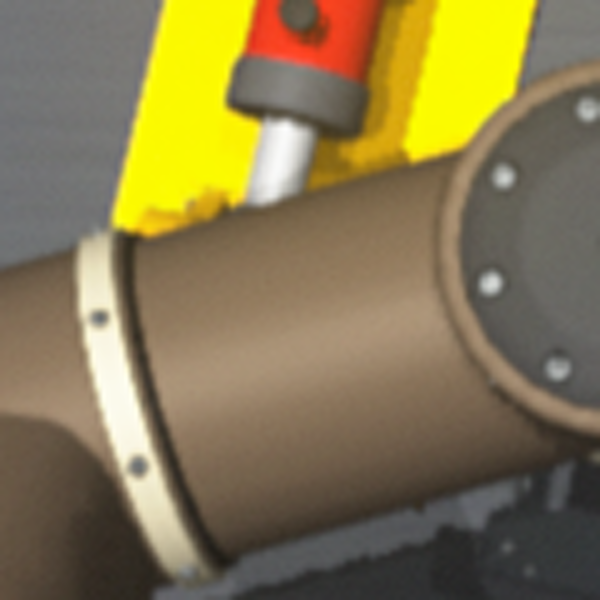

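View pics/scene4.png

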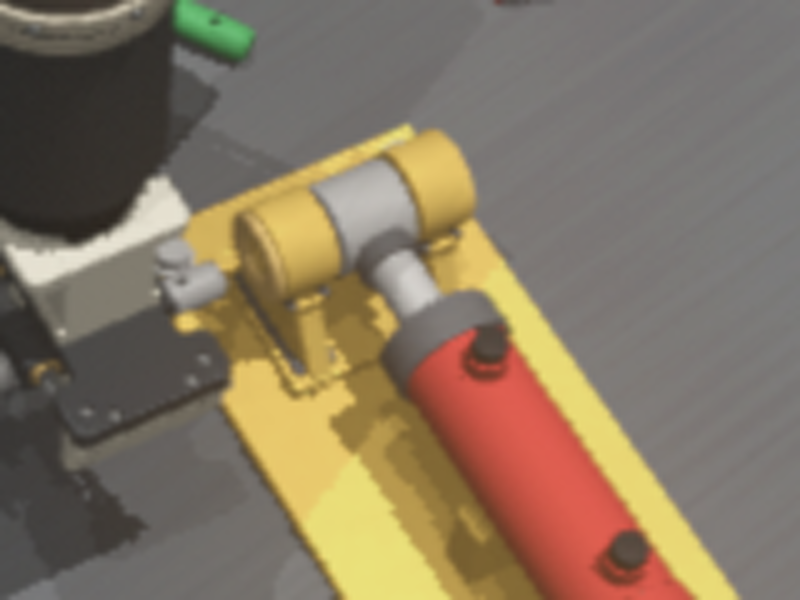

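In the scene crop the nose is at about (215,285), aiming at the near boss (270,250). The top view is occluded by the arm. I'll fit the pin cylinder in the same scene camera.

```bash
cat > c.py <<'E'
from h import *
from scipy.optimize import least_squares
n="scene";im,d=arm.grab_frame(n);b,_=boss(n,im,d);print("boss",b)
P=cloud(n,d);q=P[...,:2]-O;xb=q@BX;yb=q@BY;z=P[...,2]
k=(d>0)&(z>.07)&(z<.102)&(abs(xb-.015)<.014)&(yb>-.112)&(yb<-.082)
X,Y,Z=xb[k],yb[k],z[k]
for lo,hi in((-.112,-.082),(-.112,-.098),(-.098,-.082)):
    j=(Y>lo)&(Y<hi)
    f=least_squares(lambda p:np.hypot(X[j]-p[0],Z[j]-p[1])-.01,[.013,.084],loss="soft_l1",f_scale=.0007)
    print(j.sum(),f.x.round(4),np.abs(f.fun).mean())
m=(d>0)&(z>.07)&(z<.1)&(abs(xb-.015)<.014)&(yb<-.065)
print("nose y",np.percentile(yb[m],[90,97,100]))
E
python3 c.py
```

```text
boss [(np.int64(191), array([0.0129, 0.0845])), (np.int64(183), array([0.0133, 0.0848]))]
77 [0.0134 0.0839] 0.0018038725178996333
25 [0.0128 0.0838] 0.0015614061747748242
52 [0.0138 0.084 ] 0.0018957984036569462
nose y [-0.08803435 -0.0814029  -0.07667048]
```

Alignment is within about 0.5 mm laterally and 0.7 mm low. I'll raise 0.7 mm and advance.

Request:
{"fn": "drive_tool", "kwargs": {
  "targets": [
    [0,0,0.02,0,0,0],
    [0.04,0.2,0,0,0,0],
    [0.04,0.2,0,0,0,0],
    [0.02,0.1,0,0,0,0],
    [0.01,0.05,0,0,0,0]
  ]
}}

```text
t: 9.12
eef_pos: [0.5153, -0.0216, 0.0665]
ee_rot: [3.142, -0.0, -1.768]
force: [0.1, 0.1, -3.5]
width: 0.0191
```

Request:
{"fn": "drive_tool", "kwargs": {
  "targets": [
    [0.01,0.05,0,0,0,0],
    [0.01,0.05,0,0,0,0],
    [0.01,0.05,0,0,0,0]
  ]
}}

```text
t: 9.5
eef_pos: [0.5163, -0.0162, 0.0666]
ee_rot: [3.141, -0.0, -1.769]
force: [-0.4, -2.3, -2.9]
width: 0.0192
```

Request:
{"fn": "drive_tool", "kwargs": {
  "targets": [
    [0.01,0.05,0,0,0,0],
    [0.01,0.05,0,0,0,0]
  ]
}}

```text
t: 9.75
eef_pos: [0.5173, -0.0121, 0.0666]
ee_rot: [3.142, -0.0, -1.769]
force: [-0.1, -0.5, -3.2]
width: 0.0187
```

Request:
{"fn": "drive_tool", "kwargs": {
  "targets": [
    [0.015,0.075,0,0,0,0],
    [0.015,0.075,0,0,0,0],
    [0.015,0.075,0,0,0,0],
    [0.015,0.075,0,0,0,0]
  ]
}}

```text
t: 10.25
eef_pos: [0.5197, 0.0001, 0.0666]
ee_rot: [3.142, -0.0, -1.769]
force: [-0.1, -0.9, -3.0]
width: 0.0189
```

Request:
{"fn": "drive_tool", "kwargs": {
  "targets": [
    [0.015,0.075,0,0,0,0],
    [0.015,0.075,0,0,0,0],
    [0.015,0.075,0,0,0,0],
    [0.01,0.05,0,0,0,0]
  ]
}}

```text
t: 10.75
eef_pos: [0.5219, 0.011, 0.0666]
ee_rot: [-3.142, -0.0, -1.769]
force: [0.3, -1.2, -1.7]
width: 0.0193
```

Request:
{"fn": "drive_tool", "kwargs": {
  "targets": [
    [0.01,0.05,0,0,0,0],
    [0.01,0.05,0,0,0,0],
    [0.01,0.05,0,0,0,0]
  ]
}}

```text
t: 11.12
eef_pos: [0.523, 0.0166, 0.0666]
ee_rot: [3.141, -0.001, -1.769]
force: [0.7, -1.6, -2.2]
width: 0.0193
```

Request:
{"fn": "drive_tool", "kwargs": {
  "targets": [
    [0.01,0.05,0,0,0,0],
    [0.01,0.05,0,0,0,0],
    [0.01,0.05,0,0,0,0]
  ]
}}

```text
t: 11.5
eef_pos: [0.5242, 0.0227, 0.0666]
ee_rot: [3.142, -0.0, -1.769]
force: [0.4, -4.5, -1.9]
width: 0.019
```

Request:
{"fn": "drive_tool", "kwargs": {
  "targets": [
    [0.01,0.05,0,0,0,0],
    [0.01,0.05,0,0,0,0],
    [0.01,0.05,0,0,0,0]
  ]
}}

```text
t: 11.88
eef_pos: [0.5254, 0.0286, 0.0666]
ee_rot: [3.141, -0.001, -1.769]
force: [0.2, -6.3, -1.6]
width: 0.0189
```

Request:
{"fn": "drive_tool", "kwargs": {
  "targets": [
    [0.01,0.05,0,0,0,0],
    [0.01,0.05,0,0,0,0],
    [0.01,0.05,0,0,0,0],
    [0,0,0,0,0,0]
  ]
}}

```text
t: 12.38
eef_pos: [0.5267, 0.0347, 0.0666]
ee_rot: [3.142, -0.0, -1.769]
force: [0.3, -5.2, -1.1]
width: 0.0192
```

The nose is about 60 mm in, well inside the eye, at a modest 5–6 N. I'll let go and slide back, straddling the pin, to the tail grip.

Request:
{"fn": "drive_tool", "kwargs": {
  "targets": [
    [0,0,0,0,0,0],
    [0,0,0,0,0,0],
    [0,0,0,0,0,0],
    [0,0,0,0,0,0],
    [0,0,0,0,0,0]
  ],
  "claw": 1
}}

```text
t: 13.0
eef_pos: [0.5267, 0.035, 0.0666]
ee_rot: [-3.141, 0.0, -1.769]
force: [-0.1, -0.5, -0.1]
width: 0.0634
```

Request:
{"fn": "drive_tool", "kwargs": {
  "targets": [
    [0,0,0,0,0,0],
    [-0.11,-0.56,0,0,0,0],
    [-0.11,-0.56,0,0,0,0],
    [-0.11,-0.56,0,0,0,0],
    [0,0,0,0,0,0]
  ]
}}

```text
t: 13.62
eef_pos: [0.513, -0.0334, 0.0665]
ee_rot: [3.141, -0.0, -1.771]
force: [-0.8, -0.2, -0.5]
width: 0.0875
```

```bash
python3 - <<'E'
from h import *
n="scene"
im,d=save(n,"s5.png",(230,160,430,310),4)
for t in("pin_grip","pin_shoulder","pin_middle"):
    for r in arm.landmark_of(t,n)[:5]:
        p=w(n,r["point"]);v=p[:2]-O
        if abs(v@BX)<.1:print(t,round(r["score"],2),(v@BX).round(4),(v@BY+.058).round(4),p[2].round(4))
s=arm.get_state();v=s["eef_pos"][:2]-O;print(v@BX,v@BY+.058,s["eef_pos"],s["force"],s["width"])
E
```

```text
pin_grip 0.88 -0.0847 -0.2956 0.017
pin_grip 0.83 0.061 -0.5907 0.0231
pin_grip 0.75 0.0121 -0.0977 0.0818
pin_grip 0.27 0.01 -0.0263 0.083
pin_shoulder 0.86 0.0372 -0.5738 0.0192
pin_shoulder 0.73 0.0105 -0.0625 0.0847
pin_shoulder 0.61 -0.0905 -0.3246 0.0191
pin_middle 0.55 0.0086 -0.0259 0.0817
0.012884796961136922 -0.09426161205117073 [ 0.51379994 -0.03183469  0.0666339 ] [ 0.37278834 -0.15053241 -0.86227328] 0.08737048498316312
```

View pics/s5.png

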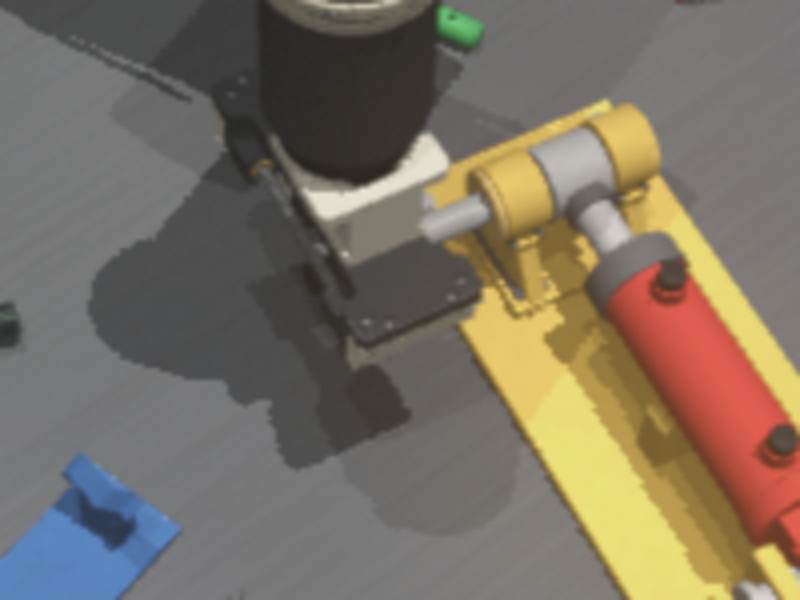

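The pin stayed in the bore, with the shank visible at (455,215) and the tail under the gripper. The net puts the grip centre at -97 mm, z ≈ 0.081. I'll lower 4 mm, go back 1 mm and close.

Request:
{"fn": "drive_tool", "kwargs": {
  "targets": [
    [-0.005,-0.025,-0.1,0,0,0],
    [0,0,0,0,0,0]
  ]
}}

```text
t: 14.08
eef_pos: [0.513, -0.0331, 0.0621]
ee_rot: [3.141, -0.0, -1.768]
force: [-0.0, -0.0, -0.6]
width: 0.0877
```

Request:
{"fn": "drive_tool", "kwargs": {
  "targets": [
    [0,0,0,0,0,0],
    [0,0,0,0,0,0],
    [0,0,0,0,0,0],
    [0,0,0,0,0,0],
    [0,0,0,0,0,0]
  ],
  "claw": 0,
  "newtons": 35
}}

```text
t: 14.7
eef_pos: [0.5133, -0.0333, 0.0626]
ee_rot: [-3.142, 0.0, -1.769]
force: [0.2, -0.6, -0.6]
width: 0.0434
```

Request:
{"fn": "drive_tool", "kwargs": {
  "targets": [
    [0,0,0,0,0,0],
    [0,0,0,0,0,0],
    [0,0,0,0,0,0],
    [0,0,0,0,0,0]
  ]
}}

```text
t: 15.2
eef_pos: [0.5126, -0.0335, 0.0624]
ee_rot: [3.141, -0.0, -1.769]
force: [-2.5, 1.7, 2.4]
width: 0.019
```

Request:
{"fn": "drive_tool", "kwargs": {
  "targets": [
    [0,0,0.05,0,0,0],
    [0,0,0.03,0,0,0],
    [0,0,0,0,0,0]
  ]
}}

```text
t: 15.58
eef_pos: [0.5133, -0.0334, 0.0657]
ee_rot: [3.142, -0.0, -1.769]
force: [-0.6, -0.7, -2.5]
width: 0.0189
```

Request:
{"fn": "drive_tool", "kwargs": {
  "targets": [
    [0,0,0.04,0,0,0],
    [0,0,0,0,0,0]
  ]
}}

```text
t: 15.82
eef_pos: [0.5134, -0.0333, 0.0674]
ee_rot: [-3.141, 0.0, -1.769]
force: [-0.1, -1.2, -3.7]
width: 0.0191
```

Request:
{"fn": "drive_tool", "kwargs": {
  "targets": [
    [0.01,0.05,0,0,0,0],
    [0.01,0.05,0,0,0,0],
    [0.01,0.05,0,0,0,0]
  ]
}}

```text
t: 16.2
eef_pos: [0.5145, -0.0272, 0.0673]
ee_rot: [-3.142, -0.0, -1.769]
force: [-0.2, -0.3, -3.9]
width: 0.019
```

Request:
{"fn": "drive_tool", "kwargs": {
  "targets": [
    [0.01,0.05,0,0,0,0],
    [0.01,0.05,0,0,0,0],
    [0.01,0.05,0,0,0,0]
  ]
}}

```text
t: 16.58
eef_pos: [0.5157, -0.0212, 0.0674]
ee_rot: [-3.142, 0.0, -1.769]
force: [-0.1, -0.6, -4.3]
width: 0.0186
```

Request:
{"fn": "drive_tool", "kwargs": {
  "targets": [
    [0.01,0.05,0,0,0,0],
    [0.01,0.05,0,0,0,0],
    [0.01,0.05,0,0,0,0]
  ]
}}

```text
t: 16.95
eef_pos: [0.5169, -0.0152, 0.0674]
ee_rot: [-3.142, 0.0, -1.769]
force: [-0.1, 0.0, -3.2]
width: 0.0188
```

Request:
{"fn": "drive_tool", "kwargs": {
  "targets": [
    [0.008,0.04,0,0,0,0],
    [0.008,0.04,0,0,0,0],
    [0.008,0.04,0,0,0,0]
  ]
}}

```text
t: 17.32
eef_pos: [0.5179, -0.0104, 0.0674]
ee_rot: [-3.142, 0.0, -1.769]
force: [-0.1, -0.4, -3.1]
width: 0.0192
```

Request:
{"fn": "drive_tool", "kwargs": {
  "targets": [
    [0.008,0.04,0,0,0,0],
    [0.008,0.04,0,0,0,0]
  ]
}}

```text
t: 17.58
eef_pos: [0.5185, -0.0072, 0.0674]
ee_rot: [3.142, 0.0, -1.769]
force: [-0.9, -0.6, -4.2]
width: 0.0189
```

Request:
{"fn": "drive_tool", "kwargs": {
  "targets": [
    [0.008,0.04,0,0,0,0],
    [0.008,0.04,0,0,0,0],
    [0.008,0.04,0,0,0,0]
  ]
}}

```text
t: 17.95
eef_pos: [0.5194, -0.0024, 0.0673]
ee_rot: [3.142, -0.0, -1.769]
force: [0.4, -0.4, -3.9]
width: 0.0194
```

Request:
{"fn": "drive_tool", "kwargs": {
  "targets": [
    [0.01,0.05,0,0,0,0],
    [0.01,0.05,0,0,0,0],
    [0.01,0.05,0,0,0,0]
  ]
}}

```text
t: 18.32
eef_pos: [0.5207, 0.0036, 0.0674]
ee_rot: [-3.142, 0.0, -1.769]
force: [-0.5, -0.4, -3.9]
width: 0.0191
```

Request:
{"fn": "drive_tool", "kwargs": {
  "targets": [
    [0.01,0.05,0,0,0,0],
    [0.01,0.05,0,0,0,0],
    [0.01,0.05,0,0,0,0]
  ]
}}

```text
t: 18.7
eef_pos: [0.5219, 0.0096, 0.0673]
ee_rot: [3.142, -0.0, -1.769]
force: [-0.3, -0.3, -4.0]
width: 0.0186
```

```bash
python3 - <<'E'
from h import *
im,d=save("scene","s6.png",(260,160,420,280),5)
s=arm.get_state();v=s["eef_pos"][:2]-O;print(v@BX,v@BY+.058,s["force"],s["moment"])
E
```

```text
0.01276214937309274 -0.0518890168131765 [-0.55580043 -0.15093572 -4.18008393] [-0.11090872  0.18761528  0.08798991]
```

View pics/s6.png

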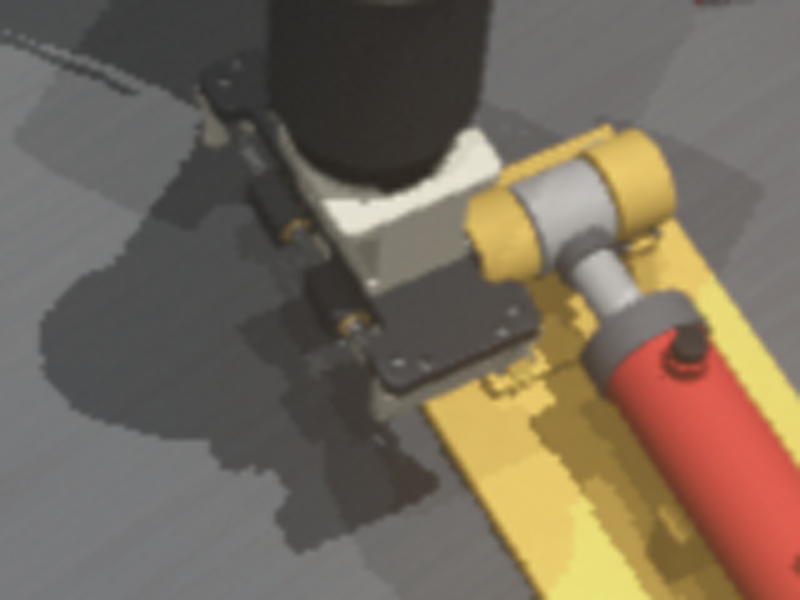

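The view shows the gripper over the tail at about (430,230), close to the near boss, and the pin isn't visible. By kinematics about 23 mm remain, so I'll continue gently.

Request:
{"fn": "drive_tool", "kwargs": {
  "targets": [
    [0.01,0.05,0,0,0,0],
    [0.01,0.05,0,0,0,0],
    [0.01,0.05,0,0,0,0],
    [0.01,0.05,0,0,0,0]
  ]
}}

```text
t: 19.25
eef_pos: [0.5235, 0.0176, 0.0674]
ee_rot: [-3.142, 0.0, -1.769]
force: [0.9, -1.4, -3.3]
width: 0.0191
```

Request:
{"fn": "drive_tool", "kwargs": {
  "targets": [
    [0.01,0.05,0,0,0,0],
    [0.01,0.05,0,0,0,0],
    [0.01,0.05,0,0,0,0]
  ]
}}

```text
t: 19.62
eef_pos: [0.5247, 0.0236, 0.0674]
ee_rot: [-3.142, -0.0, -1.769]
force: [0.5, -0.7, -3.8]
width: 0.0192
```

Request:
{"fn": "drive_tool", "kwargs": {
  "targets": [
    [0.006,0.03,0,0,0,0],
    [0.006,0.03,0,0,0,0],
    [0.006,0.03,0,0,0,0]
  ]
}}

```text
t: 20.0
eef_pos: [0.5254, 0.0271, 0.0674]
ee_rot: [3.142, -0.0, -1.769]
force: [1.1, -1.2, -3.9]
width: 0.0191
```

Request:
{"fn": "drive_tool", "kwargs": {
  "targets": [
    [0.006,0.03,0,0,0,0],
    [0.006,0.03,0,0,0,0],
    [0.006,0.03,0,0,0,0]
  ]
}}

```text
t: 20.38
eef_pos: [0.5261, 0.0307, 0.0673]
ee_rot: [3.142, -0.0, -1.769]
force: [0.6, -0.6, -3.5]
width: 0.0191
```

Request:
{"fn": "drive_tool", "kwargs": {
  "targets": [
    [0.005,0.025,0,0,0,0],
    [0,0,0,0,0,0]
  ]
}}

```text
t: 20.62
eef_pos: [0.5261, 0.031, 0.0673]
ee_rot: [3.141, -0.001, -1.769]
force: [1.6, -5.4, -2.8]
width: 0.0191
```

Request:
{"fn": "drive_tool", "kwargs": {
  "targets": [
    [0.005,0.025,0,0,0,0],
    [0,0,0,0,0,0]
  ]
}}

```text
t: 20.88
eef_pos: [0.526, 0.0311, 0.0673]
ee_rot: [3.141, -0.002, -1.769]
force: [1.5, -9.6, -2.8]
width: 0.0189
```

There's a hard stop at grip ≈ -30 mm, where home would be -28.5, so the shoulder is seated with about 9.6 N. I'll release, then withdraw upward.

Request:
{"fn": "drive_tool", "kwargs": {
  "targets": [
    [0,0,0,0,0,0],
    [0,0,0,0,0,0],
    [0,0,0,0,0,0],
    [0,0,0,0,0,0],
    [0,0,0,0,0,0]
  ],
  "claw": 1
}}

```text
t: 21.5
eef_pos: [0.5265, 0.0328, 0.0674]
ee_rot: [-3.141, 0.0, -1.769]
force: [1.0, 0.3, 0.5]
width: 0.0636
```

Request:
{"fn": "drive_tool", "kwargs": {
  "targets": [
    [0,0,0,0,0,0],
    [0,-0.1,0.5,0,0,0],
    [0,-0.2,1,0,0,0],
    [0,-0.8,1,0,0,0],
    [0,-1,1,0,0,0]
  ]
}}

```text
t: 22.12
eef_pos: [0.5264, -0.0518, 0.2088]
ee_rot: [-3.141, 0.0, -1.767]
force: [0.4, -0.7, 1.1]
width: 0.0876
```

Request:
{"fn": "drive_tool", "kwargs": {
  "targets": [
    [0,-1,0.5,0,0,0],
    [0,-1,0,0,0,0],
    [0,-1,0,0,0,0],
    [0,-1,0,0,0,0],
    [0,0,0,0,0,0]
  ]
}}

```text
t: 22.75
eef_pos: [0.526, -0.2135, 0.2269]
ee_rot: [3.141, -0.0, -1.772]
force: [-0.3, 1.5, 0.8]
width: 0.0874
```

```bash
python3 - <<'E'
from h import *
for n,c in(("scene",(290,150,450,270)),("top",(190,180,350,300))):
    im,d=save(n,n+"7.png",c,5)
    for t in("pin_grip","pin_shoulder","pin_nose"):
        for r in arm.landmark_of(t,n)[:5]:
            p=w(n,r["point"]);v=p[:2]-O
            if abs(v@BX)<.05 and abs(v@BY)<.15:print(n,t,round(r["score"],2),(v@BX).round(4),(v@BY+.058).round(4),p[2].round(4))
a=cv2.imread("pics/scene7.png");b=cv2.imread("pics/top7.png")
cv2.imwrite("pics/both7.png",cv2.resize(np.vstack([a,b]),(400,600)))
E
```

```text
scene pin_grip 0.68 0.0103 -0.0303 0.0869
scene pin_shoulder 0.6 0.0146 0.0014 0.0865
scene pin_nose 0.6 0.0148 0.1285 0.0867
top pin_nose 0.47 0.0089 0.1235 0.085
```

View pics/scene7.png

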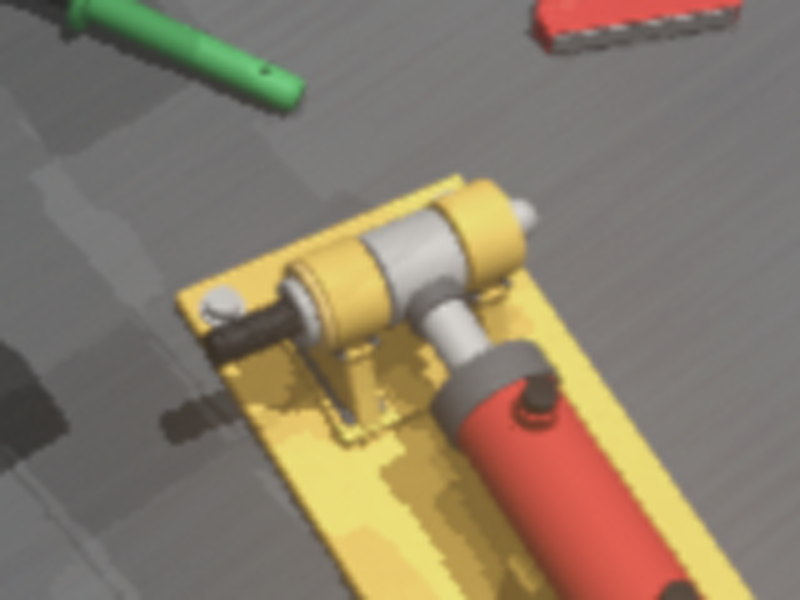

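The pin is through all three parts: the nose shows beyond the far boss at (525,213) and the flange sits flush on the washer at (300,305). The net puts the shoulder at +1 mm and the nose at +124 to +128 mm (home would be 127). I'm handing in.

```bash
python3 -c "
from station import arm
print(arm.job_done())"
```

```text
the job is handed in; nothing more can be done
None
```

The ram is pinned to its clevis, and the job is handed in at about 23 s of the 72 s allowed. No verdict came back.

- **First push:** I took the pin from the V-rest at its middle and slid it through the near lug and about 20 mm into the eye. The highest reading was about 6 N. I let go there and it stayed put.
- **Second push:** I took it again by the tail grip, lifted about 5 mm to level it, and pushed on through the far lug to a hard stop. The last push read about 10 N. Then I let go and backed the arm well clear.

**Last checks:**
- **Seating:** The final scene picture shows the flange flush on the washer and the nose sticking out past the far boss.
- **Shoulder position:** The scene camera puts the shoulder at about +1 mm and the nose at +128 mm, where home would be 0 and 127.
- **Disagreements:** The top camera found only the nose, at +124 mm and with a low score. By arm position the stop came about 1.7 mm short of nominal. Both are within the measuring error.
- **Not checked:** I did not re-measure the hammer, magnet or tin at the end. The arm never went near them.

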